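Hold the shorting plate flush on a tilted waveguide test port

ROBOT

A 7-joint arm with a two-finger parallel gripper is mounted at the origin on the work surface. World frame = base frame: x ahead of the robot, y to its left, z up, the work surface at z = 0. Lengths are in mm, angles in rad, forces in N, time in s.
With the tool pointing down it reaches from about 400 to 875 mm from the base axis. Payload 4.4 kg.
Tool frame: the origin (TCP) lies at the very end of the fingers, on their centre line; the grasp point (between the pads) lies 19 mm behind it; z points along the fingers, x is the direction in which the jaws open and shut, and the axes are right-handed (so a half turn about z gives the same grasp; the last joint's range is limited). The gripper opens to 85 mm and grips with 20 to 120 N. Pads are 22 mm wide; open, the fingers measure 114 mm over their backs; the gripper's body (76 mm by 85 mm) begins 54 mm behind the grasp point. The pads swing forward as they close: fully open they stand 13 mm farther back than shut.
Start: joints at [1.27, 0.628, 0.038, 1.517, -0.027, 0.996, -0.02], TCP at [151.249, -632.172, 231.313] pointing down, gripper open.
Joint ranges: [-3.06, 3.06], [-0.37, 2.12], [-1.25, 1.32], [0.18, 2.47], [-1.1, 4.24], [0.23, 1.98], [-2.94, 2.94]. Speed limits (rad/s): [2.57, 2.57, 3.14, 3.14, 3.14, 3.14, 3.14].

INTERFACE

Orientations are given as [roll, pitch, yaw] about the fixed x, y, z axes, in that order (R = Rz(yaw) Ry(pitch) Rx(roll)).
In Python, from cell import ctrl, get_image, job, models gives the robot as it stands.
- The arm moves only by the tool move_arm, never from a script. Its argument "moves" is a list that holds one entry, the list of rows, each a list of 6 numbers: the shift along the tool's x, y, z in m, then the turn, a rotation vector about the tool's x, y, z in rad. A call has 1 to 20 rows; each row is the pose to reach, as a shift and turn from the pose commanded when the call began, along the tool's axes at that moment; what a row does not reach only later rows make up. A row lasts 1/8 s, in which the tool goes at most 62.5 mm and 10.7 degrees, less where a joint would pass 70% of its speed; a pose out of reach is approached as far as the arm can. A call with a gripper value outside its range is refused whole. "jaw" is the opening, from 0 (shut) to 1 (fully open), set as the call begins (left out, the last holds). The fingers move at their own pace and stop on an object; the grip force is fixed at half the most. Time passes only in rows, so rows that repeat a pose let the fingers close. It gives the time, the measured TCP pose, the force and the opening at its end, in the units of the state.
- ctrl.read_state(): the state, without advancing time (a new reading comes with each control period).
- get_image(name): name is "scene" or "top"; returns a dict with "color" (480x640x3 uint8, blue, green, red), "fov_y" (degrees; the focal length in pixels is half the picture's height over the tangent of half this angle, whatever the lens; pixels are square), "cx", "cy" (the principal point, pixels), "k1" (the pictures are not rectified: a ray, as slopes to the right and down, at radius r is drawn at 1 + k1 r^2 times it, then the intrinsics apply), "origin" and "orientation" of the camera in the world. Camera axes: x right, y up, looking along -z (the intrinsics and any distortion apply to the point x, -y, -z); pixel columns grow to the right and rows downward; lengths in mm; the calibration is good to about 2 mm. A picture is of the moment at which its call begins. There is no depth.
- job.finish_job(): hands the job in, once; it reports no verdict.
Trained networks look in the newest picture that a camera, given by its name, has taken for a name from the list of things; names that differ only in an ending like _2 or _b are one class to them, and where a whole thing is asked for, a point or a joint stands for the part that bears it (a point fixed in the world has none). Each returns a list of dicts, best first, with "score" (0 to 1); they miss things now and then, are a little off and sometimes report something else, mostly with a low value. They report only what shows in the picture. A call takes as long as a camera call. They do not tell look-alikes from the thing itself.
- models.cut_out(camera, thing): "pixels" (480x640 bool, what is visible of it) and "uv" ([column, row] in pixels, amid what is visible of it).
- models.place_of(camera, thing): "uv" ([column, row] in pixels: a listed point, or the origin of a listed thing).
The state is a dict: "clock": time; "qpos": joint angles; "qd": joint speeds; "tau": joint torques, N m; "eef_pos": TCP position; "tool_rot": TCP orientation; "force": force on the tool from outside, world axes, zero at the start; "torque": the same for the moment, N m; "width": finger opening in mm.
Only numpy, scipy, OpenCV 4.12 (cv2) and the standard library are available. Lean on these libraries where they do the work, as an engineer would, in place of code of your own. Each camera call takes 0.05 s, during which the arm holds its last target.

TASK

Take the larger of the two shorting plates out of the kit tray by its black grip, pass its guide pin through a guide hole of the tilted waveguide flange, and tilt the plate to the slope of the flange until it lies flush all over and covers the mouth squarely. Keep it pressed there with a gentle, steady push of several newtons, clearly more than its own weight, for the reading: finish still gripping it and pressing, without letting go. Do not push the port out of its set angle, and leave everything else where it is.

Things in the scene. Friction and masses are not known exactly. Their poses are not given: they have to be found in the camera images.
- short: the larger shorting plate, to be used: bare aluminium, 70 (x) x 100 (y) x 6 (z) mm, about 160 g, lying grip up in the kit tray. Origin: centre of its mating face (the underside); +z points from the mating face to the grip. In the tray the mating face lies 25 mm above the table and the pin hangs free in a foam slot.
- short_grip (a point): middle of the larger plate's grip, 34 mm above the mating face: an upright black bar in the middle of the plate's back, 40 mm along x, 16 mm thick along y (fingers close along y), its flat sides free from 10 to 50 mm above the mating face; a low collar 48 (x) x 24 (y) mm surrounds its foot. Axes as the plate's
- short_pin (a point): tip of the larger plate's one steel guide pin, 6 mm in diameter, 14 mm long, its last 4 mm tapering to 2.4 mm, standing out of the mating face; the tip is at x = 0, y = +39.5, z = -14 mm in the plate's frame
- port_face (a point): centre of the flange face of the test port, bare aluminium, 70 (x) x 100 (y) x 8 (z) mm; +z: outward normal, y: long side. Waveguide mouth 29 (x) x 57 (y) mm in the middle; two round 9 mm guide holes, right through, at x = 0, y = +39.5 and -39.5 mm. The plate's pin may go through either (it fits either way round). Steel spots at the corners are sunk screws.
- port: the waveguide adapter that carries the flange, clamped in the stand on a hinge along y, 88 mm above the table. Origin on the hinge axis, 50 mm behind the centre of the flange face, axes as the face's. The face looks up and to the stand's -x side (towards the robot): it is tilted about y, 0.2 to 0.5 rad off level, different each time. Stiff, but a hard shove makes it creep.
- stand: elevation stand, fixed: black breadboard 170 (x) x 150 (y) x 12 mm with two aluminium cheeks up to 113 mm high, a locking knob at its -y side. Origin: centre of the underside; the flange faces up and to its -x. It stands left or right of the tray
- tray: kit tray, fixed: grey shell 222 (x) x 152 (y) x 30 mm with black foam, top of foam 25 mm above the table. Origin: centre of the underside. The two plates lie at x = -52 and +52 mm, either way about, each with its y along the tray's y
- small_short: the smaller shorting plate of another band, not wanted: 50 x 70 x 6 mm with a grip 28 x 12 mm, top 40 mm above its face; same frame as the larger one
- driver: screwdriver, 170 mm, lying between tray and stand
- dish: small steel dish, 68 mm wide, 24 mm high, between tray and stand at the back
- adapter: turned steel coaxial adapter, 24 mm in diameter, 40 mm high, standing between tray and stand
- multimeter: black hand multimeter, 170 x 80 x 32 mm, on the right
- caliper: steel caliper, 200 mm long, lying on the left
- disc: white ceramic disc, 60 mm in diameter, 5 mm thick, near the robot on the right
- spanner: spanner, 150 mm, near the robot on the left
There are look-alikes about, which are no part of the job. What is shaped like the short but green or purple is not meant.

How it is judged (in metres and radians):
On the way, in this order (a step that is already met when the one before it is completed fails the run):
1. the larger plate is lifted out of the tray in the fingers (height (world z) of short above 0.06 m and contact force between the fingers and short above 2 N), for 0.2 s.
2. its guide pin has entered a guide hole of the flange, the plate held in the fingers (z of short_pin in the frame of port_face below -0.003 m and x of short_pin in the frame of port_face between -0.004 and 0.004 m and (y of short_pin in the frame of port_face between 0.0355 and 0.0435 m or y of short_pin in the frame of port_face between -0.0435 and -0.0355 m) and contact force between the fingers and short above 2 N), for 0.1 s.
At the end, for the whole second after the job is handed in: Plate gripped and pressed on the flange with 4 to 40 N, at rest: faces within 1.8 mm and 0.03 rad, centred within 4 mm each way, squared within 0.08 rad, pin through a guide hole. Flange moved under 4 mm, every other thing under 30 mm since the start (z of short in the frame of port_face between -0.0018 and 0.0018 m and x of short in the frame of port_face between -0.004 and 0.004 m and y of short in the frame of port_face between -0.004 and 0.004 m and angle between the z axis of short and the z axis of port_face, either way round below 0.03 rad and angle between the y axis of short and the y axis of port_face, either way round below 0.08 rad and z of short_pin in the frame of port_face below -0.011 m and x of short_pin in the frame of port_face between -0.004 and 0.004 m and (y of short_pin in the frame of port_face between 0.0355 and 0.0435 m or y of short_pin in the frame of port_face between -0.0435 and -0.0355 m) and contact force between short and port between 4 and 40 N and contact force between the fingers and short above 3 N and linear speed of short below 0.01 m/s and distance of port_face from where it was at the start of the episode below 0.004 m and distance of each of small_short, driver, dish, adapter, multimeter, caliper, disc, spanner from where it was at the start of the episode below 0.03 m); the arm keeps its last pose, push and grip.
It fails at once if the plate is driven against the port with more than 60 N (contact force between short and port above 60 N).
It fails at once if the port is pushed out of its set angle (flange moved over 8 mm) (distance of port_face from where it was at the start of the episode above 0.008 m).
It fails at once if another thing on the bench is shifted by more than 50 mm (distance of any of small_short, driver, dish, adapter, multimeter, caliper, disc, spanner from where it was at the start of the episode above 0.05 m).
It also fails if it takes over 42 s, if anything falls off the work surface, if the arm or the gripper's body presses on something with over 40 N, if the wrist force passes 120 N, or if a joint passes its speed limit or range.

## Working session

There is one attempt and no reset: what is moved stays moved. The work goes in short steps, Python scripts to look and compute and a tool call to move; the robot and the scene stay as the last step left them, time stands still between calls to the robot, and variables do not carry over. Pictures are saved under pics/ and viewed, and the job is handed in when it is done.

Besides the shell and the picture viewer there is one more tool, called after ">>>" as name(argument=value, ...), one argument or row to a line, values as JSON. move_arm: Moves the arm, as the interface text tells. Its arguments: {"type":"object","properties":{"moves":{"type":"array","items":{"type":"array","items":{"type":"array","items":{"type":"number"}}}},"jaw":{"type":"number"}},"required":["moves"]}

```bash
ls; mkdir -p pics; cat > h.py <<'E'
import numpy as np, cv2
from scipy.spatial.transform import Rotation as R
from cell import ctrl,get_image,job,models
def Rm(rpy): return R.from_euler('xyz',rpy).as_matrix()
def calib(im):
    h,w=im['color'].shape[:2]; f=h/2/np.tan(np.radians(im['fov_y'])/2)
    o=np.array(im['orientation']); Rc=Rm(o) if o.shape==(3,) else (o if o.shape==(3,3) else None)
    return dict(f=f,cx=im['cx'],cy=im['cy'],k1=im['k1'],o=np.array(im['origin'],float),R=Rc)
def proj(c,P):
    p=(np.atleast_2d(P)-c['o'])@c['R']; x=p[:,0]/-p[:,2]; y=-p[:,1]/-p[:,2]
    d=1+c['k1']*(x*x+y*y); return np.c_[c['cx']+c['f']*x*d,c['cy']+c['f']*y*d]
def ray(c,uv):
    x=(uv[0]-c['cx'])/c['f'];y=(uv[1]-c['cy'])/c['f'];xd,yd=x,y
    for _ in range(20):
        d=1+c['k1']*(x*x+y*y); x,y=xd/d,yd/d
    v=c['R']@np.array([x,-y,-1]); return v/np.linalg.norm(v)
def onz(c,uv,z):
    v=ray(c,uv); return c['o']+v*(z-c['o'][2])/v[2]
def tri(c1,u1,c2,u2):
    v1,v2=ray(c1,u1),ray(c2,u2)
    A=np.c_[v1,-v2]; s=np.linalg.lstsq(A,c2['o']-c1['o'],rcond=None)[0]
    a=c1['o']+s[0]*v1;b=c2['o']+s[1]*v2; return (a+b)/2,np.linalg.norm(a-b)
E
python3 - <<'E'
from h import *
print(ctrl.read_state())
for n in('scene','top'):
    im=get_image(n); cv2.imwrite(f'pics/{n}0.png',im['color']); print(n,{k:v for k,v in im.items() if k!='color'})
    for t in ('short','short_grip','short_pin','port_face','port','stand','tray','small_short'):
        print(t,[(np.round(d['uv'],1).tolist(),round(d['score'],2)) for d in models.place_of(n,t)][:4])
E
```

```text
pics
{'clock': 0.0, 'qpos': array([ 1.27018817,  0.62931277,  0.03840257,  1.51842257, -0.02700924,
        0.99628635, -0.02000352]), 'qd': array([ 0.00049087, -0.0003476 ,  0.00080996,  0.00168898,  0.00245771,
        0.00066106, -0.00077038]), 'tau': array([-1.22719630e-04, -5.63407373e+01,  1.22629881e+00, -1.93446010e+01,
        1.11047199e-02,  1.05585656e-02,  4.58234206e-05]), 'eef_pos': array([ 151.1278668 , -631.5200025 ,  230.39253428]), 'tool_rot': array([-3.14158640e+00,  1.91257479e-03, -1.33596609e+00]), 'force': array([ 0.1107445 , -0.47588189,  1.07450156]), 'torque': array([ 0.01574708, -0.02603697,  0.00209466]), 'width': 85.07159256663577}
scene {'fov_y': 54.816631668378946, 'cx': 327.2524119220689, 'cy': 243.93414425889932, 'k1': -0.07908643303871231, 'origin': array([1085.14075304,  208.82089855,  937.93164054]), 'orientation': array([ 0.67287776, -0.00723144,  1.81326019])}
short [([379.3, 290.2], 0.81), ([372.9, 226.5], 0.79), ([430.2, 206.4], 0.76), ([533.7, 275.6], 0.67)]
short_grip [([534.3, 284.0], 0.89), ([379.9, 234.1], 0.87), ([427.5, 218.5], 0.79), (
[... 394 characters left out ...]
69772, 'k1': -0.06572777386453874, 'origin': array([ 293.8993635 ,   42.87087621, 1193.65271873]), 'orientation': array([ 1.15707548e-01, -8.85698020e-05, -1.54767257e+00])}
short [([278.5, 284.6], 0.95), ([125.4, 253.3], 0.76), ([224.9, 319.8], 0.73), ([268.3, 219.8], 0.58)]
short_grip [([128.8, 256.3], 0.77), ([227.8, 325.2], 0.76), ([266.0, 216.5], 0.72), ([279.9, 286.7], 0.69)]
short_pin [([211.8, 325.8], 0.97), ([270.9, 273.6], 0.88), ([251.9, 217.2], 0.79)]
port_face [([439.5, 196.5], 0.72)]
port [([437.2, 187.9], 0.8), ([343.3, 154.7], 0.26)]
stand [([427.5, 194.4], 0.98)]
tray [([272.8, 203.5], 0.63)]
small_short [([274.1, 178.9], 0.7), ([347.3, 155.1], 0.65), ([450.9, 281.4], 0.57)]
```

View pics/scene0.png

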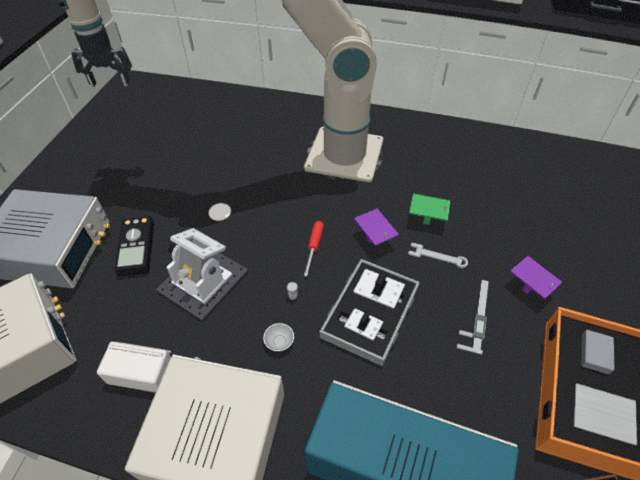

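View pics/top0.png

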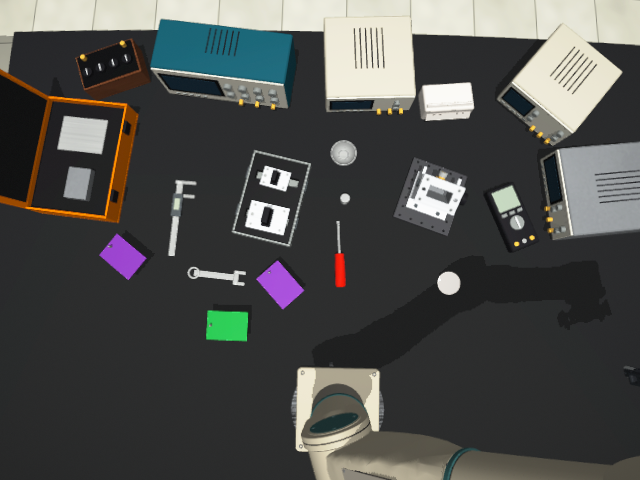

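The large plate lies in the tray's robot-side half, at top (268,217) and scene (381,287). The stand is at top (432,195) and scene (203,270). The purple and green decoys lie outside the tray. Next I zoom in.

```bash
python3 - <<'E'
import cv2,numpy as np
t=cv2.imread('pics/top0.png');s=cv2.imread('pics/scene0.png')
def c(im,x,y,w,h,k): return cv2.resize(im[y:y+h,x:x+w],None,fx=k,fy=k,interpolation=cv2.INTER_CUBIC)
cv2.imwrite('pics/a1.png',np.hstack([c(t,225,145,95,105,4),c(t,385,145,95,105,4)]))
cv2.imwrite('pics/a2.png',np.hstack([c(s,315,250,110,115,3.5),c(s,150,215,110,115,3.5)]))
E
```

```text
(no output)
```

View pics/a1.png

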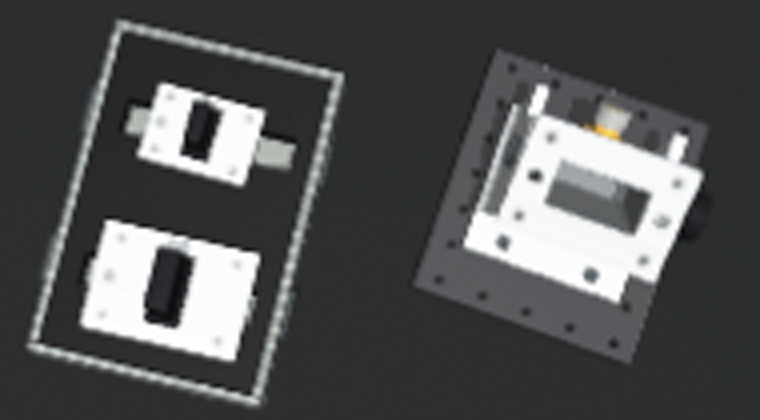

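View pics/a2.png

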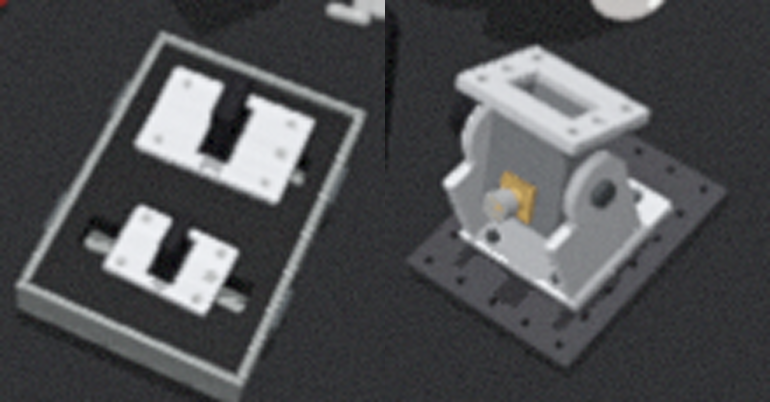

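```bash
cat >> h.py <<'E'
def grab(n,k=4):
    ims=[get_image(n) for _ in range(k)]
    return np.mean([i['color'].astype(float) for i in ims],0),calib(ims[0])
def edgepts(img,c,A,B,inside,T,n=25,win=3.0,margin=0.08):
    """segment A-B (body), inside pt body; returns residuals normal to edge: (found-pred) and normals"""
    g=img.mean(2).astype(np.float32); out=[]
    t=np.linspace(margin,1-margin,n)[:,None]; P=A+(B-A)*t
    W=P@T[0].T+T[1]; uv=proj(c,W); ic=proj(c,(inside@T[0].T+T[1])[None])[0]
    d=uv[-1]-uv[0]; d/=np.linalg.norm(d); nn=np.array([-d[1],d[0]])
    if nn@(ic-uv.mean(0))>0: nn=-nn   # outward
    s=np.arange(-win-1,win+1.01,0.25)
    X=(uv[:,None,:]+s[None,:,None]*nn).astype(np.float32)
    pr=cv2.remap(g,X[...,0],X[...,1],cv2.INTER_CUBIC)
    return uv,nn,s,pr
E
python3 - <<'E'
from h import *
import pickle
D={n:grab(n,5) for n in('scene','top')}
pickle.dump(D,open('d0.pkl','wb'))
t=D['top'][1];s=D['scene'][1]
# plate corners guess at z=31
tp=np.array([[107,220],[260,253],[236,360],[81,327]])/4+[225,145]
sp=np.array([[173,68],[315,122],[278,203],[135,145]])/3.5+[315,250]
print('top',[np.round(onz(t,p,31),1) for p in tp]);print('scene',[np.round(onz(s,p,31),1) for p in sp])
# flange holes
print(np.round(t['o']),np.round(s['o']))
ft=np.array([[545,115],[700,170],[655,280]])/4+[385,145]
fs=np.array([[650-385,112],[457-385+0,75],[540-385,45],[572-385,150]])/3.5+[150,215]
# correspondences: scene left in img = -y? print tri for upper(far) corners
print(fs)
for z in(120,135,150): print(z,[np.round(onz(t,p,z)) for p in ft],[np.round(onz(s,p,z)) for p in fs])
E
```

```text
top [array([521.5, 230.3,  31. ]), array([502.3, 131.8,  31. ]), array([433.4, 144.8,  31. ]), array([452.2, 243.9,  31. ])]
scene [array([436. , 147.1,  31. ]), array([456.4, 248.3,  31. ]), array([524.7, 233.8,  31. ]), array([503.7, 134.7,  31. ])]
[ 294.   43. 1194.] [1085.  209.  938.]
[[225.71428571 247.        ]
 [170.57142857 236.42857143]
 [194.28571429 227.85714286]
 [203.42857143 257.85714286]]
120 [array([ 584., -427.,  120.]), array([ 553., -522.,  120.]), array([ 485., -491.,  120.])] [array([ 516., -161.,  120.]), array([ 518., -297.,  120.]), array([ 481., -254.,  120.]), array([ 557., -198.,  120.])]
135 [array([ 580., -421.,  135.]), array([ 550., -514.,  135.]), array([ 483., -484.,  135.])] [array([ 526., -155.,  135.]), array([ 529., -288.,  135.]), array([ 492., -246.,  135.]), array([ 566., -191.,  135.])]
150 [array([ 576., -414.,  150.]), array([ 546., -506.,  150.]), array([ 480., -476.,  150.])] [array([ 537., -148.,  150.]), array([ 539., -279.,  150.]), array([ 503., -237.,  150.]), array([ 576., -183.,  150.])]
```

```bash
cat >> h.py <<'E'
from scipy.optimize import least_squares
def rect(hx,hy,z): return [np.array([a*hx,b*hy,z]) for a,b in((1,1),(1,-1),(-1,-1),(-1,1))]
def segs(hx,hy,z,pol=1):
    r=rect(hx,hy,z); return [(r[i],r[(i+1)%4],np.array([0,0,z]),pol) for i in range(4)]
def find(img,c,T,S,win=3.0,minc=12):
    """for segs list -> list of (bodypts, found uv, normal)"""
    res=[]
    for k,(A,B,ins,pol) in enumerate(S):
        uv,nn,s,pr=edgepts(img,c,A,B,ins,T,win=win)
        g=np.gradient(cv2.GaussianBlur(pr,(5,1),1),axis=1)/0.25*-pol
        g=g[:,3:-3]; ss=s[3:-3]; j=g.argmax(1); m=g.max(1)
        P=A+(B-A)*np.linspace(.08,.92,25)[:,None]
        good=[]
        for i in range(len(j)):
            if 0<j[i]<len(ss)-1 and m[i]>minc:
                a,b,d=g[i,j[i]-1],g[i,j[i]],g[i,j[i]+1]; o=0.5*(a-d)/(a-2*b+d+1e-9)
                good.append((P[i],ss[j[i]]+o*.25))
        if len(good)<8: continue
        offs=np.array([q[1] for q in good]); md=np.median(offs)
        for p_,o_ in good:
            if abs(o_-md)<0.6: res.append((p_,proj(c,(p_@T[0].T+T[1])[None])[0]+o_*nn,nn,k))
    return res
def fit(views,mk,p0,S,wins=(4,3,2,2,1.5,1.5),verbose=True,x_scale=1.0,minc=12):
    p=np.array(p0,float)
    for w in wins:
        obs=[(c,find(img,c,mk(p),SS,w,minc)) for (img,c),SS in zip(views,S)]
        def f(q):
            T=mk(q); r=[]
            for c,o in obs:
                if not o: continue
                P=np.array([a[0] for a in o]); U=np.array([a[1] for a in o]);N=np.array([a[2] for a in o])
                r.append(((proj(c,P@T[0].T+T[1])-U)*N).sum(1))
            return np.concatenate(r)
        p=least_squares(f,p,loss='soft_l1',f_scale=0.3,x_scale=x_scale).x
    if verbose:
        T=mk(p)
        for c,o in obs:
            K={}
            for a in o:
                K.setdefault(a[3],[]).append(((proj(c,(a[0]@T[0].T+T[1])[None])[0]-a[1])@a[2]))
            print({k:(len(v),round(float(np.mean(v)),2)) for k,v in K.items()})
    return p
def mkplate(p): # x,y,yaw on z=25
    return Rm([0,0,p[2]]),np.array([p[0],p[1],25.])
def mkport(p): # hinge x,y,yaw,tilt -> face frame
    M=Rm([0,0,p[2]])@Rm([0,-p[3],0]); return M,np.array([p[0],p[1],88.])+50*M[:,2]
SP=segs(35,50,6.); SF=segs(35,50,0.); SM=segs(14.5,28.5,0.,-1)
def draw(img,c,T,S,fn,box,k,extra=()):
    im=img.astype(np.uint8); x,y,w,h=box
    im=cv2.resize(im[y:y+h,x:x+w],None,fx=k,fy=k,interpolation=cv2.INTER_CUBIC)
    f=lambda P:tuple(np.int32(np.round(((proj(c,(P@T[0].T+T[1])[None])[0]-[x,y]+.5)*k-.5)*8)))
    f=lambda P:tuple(int(v) for v in np.round(((proj(c,(P@T[0].T+T[1])[None])[0]-[x,y]+.5)*k-.5)))
    for A,B,_,_ in S: cv2.line(im,f(A),f(B),(0,0,255),1)
    for e in extra: cv2.circle(im,f(np.array(e,float)),2,(0,255,0),-1)
    if fn: cv2.imwrite(fn,im)
    return im
E
cat > f0.py <<'E'
from h import *
import pickle
D=pickle.load(open('d0.pkl','rb')); s,t=D['scene'],D['top']
p0=[478,190,-0.195]
for nm,v in(('both',[s,t]),('scene',[s]),('top',[t])):
    p=fit(v,mkplate,p0,[SP]*len(v),x_scale=[10,10,.1]); print(nm,np.round(p,4))
    if nm=='both': pp=p
q0=[540,-245,-0.34,0.3]
for nm,v in(('both',[s,t]),('scene',[s]),('top',[t])):
    q=fit(v,mkport,q0,[SF+SM]*len(v),wins=(5,4,3,2,2,1.5),x_scale=[10,10,.1,.1]); print(nm,np.round(q,4),np.round(mkport(q)[1],1))
    if nm=='both': qq=q
Tp,Tf=mkplate(pp),mkport(qq)
h=[(0,39.5,0),(0,-39.5,0),(0,0,0)]
a=np.hstack([draw(*t,Tp,SP,None,(225,145,95,105),4,[(0,39.5,6)]),draw(*t,Tf,SF+SM,None,(385,145,95,105),4,h)])
b=np.hstack([draw(*s,Tp,SP,None,(315,250,110,115),3.5,[(0,39.5,6)]),draw(*s,Tf,SF+SM,None,(150,215,110,115),3.5,h)])
cv2.imwrite('pics/b1.png',a);cv2.imwrite('pics/b2.png',b)
E
python3 f0.py
```

```text
{0: (25, -0.85), 1: (25, -0.42), 2: (21, -0.6), 3: (25, -0.55)}
{0: (25, -0.1), 1: (23, -0.35), 2: (25, -0.19), 3: (20, -0.33)}
both [ 4.784026e+02  1.896537e+02 -2.071000e-01]
{0: (25, -0.4), 1: (25, -0.5), 2: (21, -1.02), 3: (25, -0.46)}
scene [ 4.796252e+02  1.895786e+02 -2.069000e-01]
{0: (25, -0.16), 1: (22, -0.32), 2: (25, -0.14), 3: (20, -0.37)}
top [ 4.782426e+02  1.895904e+02 -2.073000e-01]
{1: (25, -0.38), 2: (25, -0.35), 3: (25, -0.15), 4: (24, 0.66), 5: (23, 0.54), 6: (23, 0.57), 7: (22, 0.07)}
{0: (24, -0.2), 1: (25, -0.32), 3: (24, -0.19), 4: (25, 0.18), 5: (25, 0.13), 6: (25, 0.41), 7: (25, 0.05)}
both [ 5.458602e+02 -2.305720e+02 -3.460000e-01  4.446000e-01] [ 525.6 -223.3  133.1]
{0: (24, -0.03), 1: (12, -0.23), 2: (25, -0.09), 3: (12, -0.01), 5: (16, 0.46), 6: (15, 0.17), 7: (20, 0.14)}
scene [ 5.449650e+02 -2.293211e+02 -3.309000e-01  3.463000e-01] [ 528.9 -223.8  135. ]
{0: (22, -0.14), 3: (10, -0.45), 4: (20, 0.35), 5: (8, -0.6), 6: (20, 0.12)}
top [ 5.447337e+02 -2.455156e+02 -3.321000e-01  5.081000e-01] [ 521.7 -237.6  131.7]
```

View pics/b1.png

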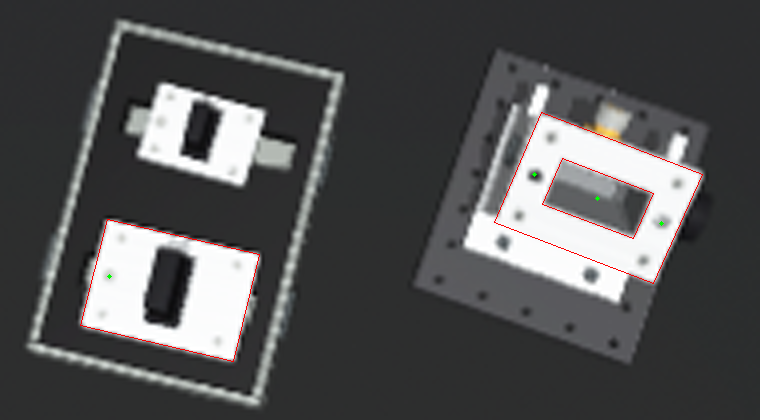

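View pics/b2.png

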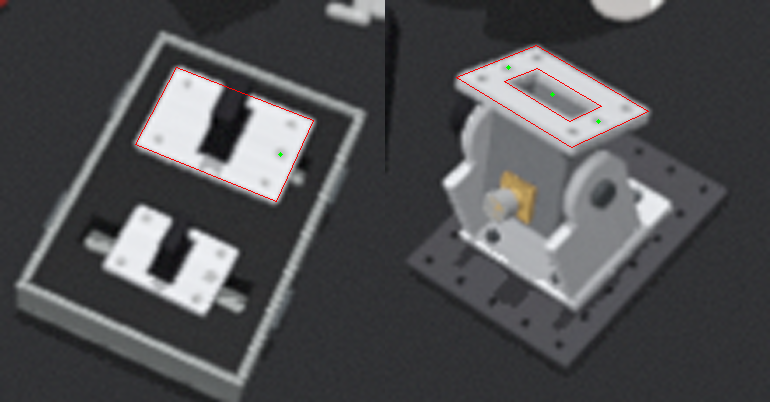

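```bash
cat >> h.py <<'E'
def fitb(views,mk,p0,S,wins=(3,3,2,2,2),x_scale=None,minc=12,shift=False,verbose=True,prior=None):
    """pose + per-view bloom bias (and optional per-view px shift with prior)"""
    n=len(p0); nv=len(views); p=np.r_[p0,np.full(nv,.3),np.zeros(2*nv)]
    pr=np.r_[p0] if prior is not None else None
    for w in wins:
        obs=[(c,find(img,c,mk(p[:n]),SS,w,minc),SS) for (img,c),SS in zip(views,S)]
        def f(q,dbg=False):
            T=mk(q[:n]); r=[];D=[]
            for i,(c,o,SS) in enumerate(obs):
                P=np.array([a[0] for a in o]);U=np.array([a[1] for a in o]);N=np.array([a[2] for a in o]);pol=np.array([SS[a[3]][3] for a in o]);k=np.array([a[3] for a in o])
                e=((proj(c,P@T[0].T+T[1])+(q[n+nv+2*i:n+nv+2*i+2] if shift else 0)-U)*N).sum(1)+q[n+i]*pol
                r.append(e); D.append({int(j):(int((k==j).sum()),round(float(e[k==j].mean()),2)) for j in set(k)})
            if dbg: return D
            r.append((q[n+nv:])*10)
            if prior is not None: r.append((q[:n]-pr)/prior)
            return np.concatenate(r)
        xs=np.r_[x_scale if x_scale is not None else np.ones(n),np.ones(3*nv)]
        p=least_squares(f,p,loss='soft_l1',f_scale=0.3,x_scale=xs).x
    if verbose:
        for d in f(p,True): print('  ',d)
        print('  bias/shift',np.round(p[n:],2))
    return p[:n]
E
cat > f1.py <<'E'
from h import *
import pickle
D=pickle.load(open('d0.pkl','rb')); s,t=D['scene'],D['top']
for nm,v in(('both',[s,t]),('scene',[s]),('top',[t])):
    for sh in (0,1):
        p=fitb(v,mkplate,[478.4,189.7,-.207],[SP]*len(v),x_scale=[10,10,.1],shift=sh); print(nm,sh,np.round(p,4))
q0=[546,-230.5,-.346,.44]
for nm,v in(('both',[s,t]),('scene',[s]),('top',[t])):
    for sh in (0,1):
        q=fitb(v,mkport,q0,[SF+SM]*len(v),x_scale=[10,10,.1,.1],shift=sh); print(nm,sh,np.round(q,4),np.round(mkport(q)[1],1))
E
python3 f1.py
```

```text
{0: (25, -0.23), 1: (25, 0.15), 2: (21, -0.03), 3: (25, 0.09)}
   {0: (25, 0.18), 1: (23, -0.14), 2: (25, 0.01), 3: (20, -0.07)}
  bias/shift [0.59 0.24 0.   0.   0.   0.  ]
both 0 [ 4.785212e+02  1.897009e+02 -2.074000e-01]
   {0: (25, -0.17), 1: (25, 0.13), 2: (21, -0.06), 3: (25, 0.08)}
   {0: (25, 0.14), 1: (23, -0.13), 2: (25, 0.04), 3: (20, -0.08)}
  bias/shift [0.59 0.24 0.   0.04 0.01 0.03]
both 1 [ 4.784944e+02  1.896990e+02 -2.073000e-01]
   {0: (25, -0.11), 1: (25, 0.11), 2: (21, -0.12), 3: (25, 0.11)}
  bias/shift [0.59 0.   0.  ]
scene 0 [ 4.787578e+02  1.897288e+02 -2.081000e-01]
   {0: (25, -0.11), 1: (25, 0.1), 2: (21, -0.11), 3: (25, 0.11)}
  bias/shift [0.59 0.   0.  ]
scene 1 [ 4.787377e+02  1.897312e+02 -2.081000e-01]
   {0: (25, 0.09), 1: (22, -0.1), 2: (25, 0.08), 3: (20, -0.11)}
  bias/shift [0.23 0.   0.  ]
top 0 [ 4.782907e+02  1.896354e+02 -2.063000e-01]
   {0: (25, 0.09), 1: (22, -0.11), 2: (25, 0.08), 3: (20, -0.11)}
  bias/shift [ 0.24 -0.    0.  ]
top 1 [ 4.782909e+02  1.896408e+02 -2.064000e-01]
   {0: (11, -1.55), 1: (25, -0.04), 2: (25, -0.06), 3: (25
[... 907 characters left out ...]
 {0: (23, -0.45), 1: (25, 0.25), 2: (25, -0.07), 3: (24, 0.55), 4: (25, 0.74), 5: (19, -0.26), 6: (9, 1.41), 7: (21, -0.65)}
  bias/shift [0.75 0.   0.  ]
scene 1 [ 5.468373e+02 -2.312154e+02 -3.358000e-01  4.246000e-01] [ 527.4 -224.4  133.6]
   {0: (24, 0.02), 1: (25, -0.13), 3: (24, -0.01), 4: (25, 0.05), 5: (25, -0.06), 6: (25, 0.06), 7: (25, -0.19)}
  bias/shift [0.2 0.  0. ]
top 0 [ 5.478034e+02 -2.312134e+02 -3.344000e-01  4.792000e-01] [ 526.  -223.6  132.4]
   {0: (24, 0.02), 1: (25, -0.13), 3: (24, -0.01), 4: (25, 0.05), 5: (25, -0.06), 6: (25, 0.06), 7: (25, -0.19)}
  bias/shift [ 0.2  0.  -0. ]
top 1 [ 5.477929e+02 -2.312085e+02 -3.343000e-01  4.789000e-01] [ 526.  -223.6  132.4]
```

```bash
cat >> h.py <<'E'
import json
def toolR(Rp): return np.c_[Rp[:,1],Rp[:,0],-Rp[:,2]]  # plate/face R -> tool R
def loadc():
    d=json.load(open('cmd.json')); return np.array(d['p']),np.array(d['R'])
def savec(p,Rr): json.dump(dict(p=list(map(float,p)),R=np.array(Rr).tolist()),open('cmd.json','w'))
def rel(p,Rr,start=None):
    p0,R0=start or loadc()
    return np.r_[R0.T@(np.array(p)-p0)/1000,R.from_matrix(R0.T@Rr).as_rotvec()]
def apply(row):
    p0,R0=loadc(); row=np.array(row)
    return p0+R0@row[:3]*1000, R0@R.from_rotvec(row[3:]).as_matrix()
def commit(row):
    p,r=apply(row); savec(p,r); print('cmd now',np.round(p,1),np.round(R.from_matrix(r).as_euler('xyz'),3))
def path(wps,dp=4):
    """wps: list of (pos,R,nrows)"""
    p0,R0=loadc(); rows=[];p,r=p0,R0
    for P,Q,n in wps:
        rv=R.from_matrix(r.T@Q).as_rotvec()
        for i in range(1,n+1):
            rows.append(rel(p+(np.array(P)-p)*i/n, r@R.from_rotvec(rv*i/n).as_matrix()))
        p,r=np.array(P,float),Q
    rows=np.array(rows); print(json.dumps(np.round(rows,dp).tolist()).replace(' ','')); return rows
E
python3 - <<'E'
from h import *
R0=Rm([np.pi,0,-1.336]); savec([151.249,-632.172,231.313],R0)
G=toolR(Rm([0,0,-.207])); M=toolR(Rm([0,0,-1.0]))
Mid=Rm([np.pi,0,-0.1])
r=path([([440,-300,231],Mid,8),([478.5,189.7,180],G,10)])
E
```

```text
[[-0.032,-0.0448,0.0,0.0,0.0,-0.1545],[-0.064,-0.0895,0.0001,0.0,0.0,-0.309],[-0.096,-0.1343,0.0001,0.0,0.0,-0.4635],[-0.1279,-0.1791,0.0002,-0.0,0.0,-0.618],[-0.1599,-0.2238,0.0002,-0.0,0.0,-0.7725],[-0.1919,-0.2686,0.0002,-0.0,0.0,-0.927],[-0.2239,-0.3133,0.0003,-0.0,0.0,-1.0815],[-0.2559,-0.3581,0.0003,0.0,0.0,-1.236],[-0.3026,-0.3732,0.0054,0.0,0.0,-1.3824],[-0.3493,-0.3884,0.0105,0.0,0.0,-1.5288],[-0.3961,-0.4035,0.0156,0.0,0.0,-1.6751],[-0.4428,-0.4187,0.0207,0.0,0.0,-1.8215],[-0.4895,-0.4338,0.0258,0.0,0.0,-1.9679],[-0.5363,-0.4489,0.0309,0.0,0.0,-2.1143],[-0.583,-0.4641,0.036,0.0,0.0,-2.2607],[-0.6297,-0.4792,0.0411,0.0,0.0,-2.407],[-0.6765,-0.4943,0.0462,0.0,0.0,-2.5534],[-0.7232,-0.5095,0.0513,0.0,0.0,-2.6998]]
```

>>> move_arm(
  moves=[
    [[-0.032, -0.045, 0, 0, 0, -0.155], [-0.064, -0.09, 0, 0, 0, -0.309], [-0.096, -0.134, 0, 0, 0, -0.464], [-0.128, -0.179, 0, 0, 0, -0.618], [-0.16, -0.224, 0, 0, 0, -0.773], [-0.192, -0.269, 0, 0, 0, -0.927], [-0.224, -0.313, 0, 0, 0, -1.082], [-0.256, -0.358, 0, 0, 0, -1.236], [-0.303, -0.373, 0.005, 0, 0, -1.382], [-0.349, -0.388, 0.01, 0, 0, -1.529], [-0.396, -0.4035, 0.016, 0, 0, -1.675], [-0.443, -0.419, 0.021, 0, 0, -1.822], [-0.4895, -0.434, 0.026, 0, 0, -1.968], [-0.536, -0.449, 0.031, 0, 0, -2.114], [-0.583, -0.464, 0.036, 0, 0, -2.261], [-0.63, -0.479, 0.041, 0, 0, -2.407], [-0.6765, -0.494, 0.046, 0, 0, -2.553], [-0.7232, -0.5095, 0.0513, 0, 0, -2.7], [-0.7232, -0.5095, 0.0513, 0, 0, -2.7], [-0.7232, -0.5095, 0.0513, 0, 0, -2.7]],
  ],
  jaw=1,
)

```text
clock: 3.9
eef_pos: [478.5, 188.9, 179.8]
tool_rot: [-3.141, 0.001, 1.363]
force: [-0.2, -1.5, 0.4]
width: 85.6
```

```bash
python3 - <<'E'
from h import *
commit([-0.7232,-0.5095,0.0513,0,0,-2.7])
E
```

```text
cmd now [478.5 189.7 180. ] [3.142 0.    1.364]
```

>>> move_arm(
  moves=[
    [[0.0006, 0, 0.04, 0, 0, 0], [0.0006, 0, 0.08, 0, 0, 0], [0.0006, 0, 0.11, 0, 0, 0], [0.0006, 0, 0.13, 0, 0, 0], [0.0006, 0, 0.139, 0, 0, 0], [0.0006, 0, 0.139, 0, 0, 0]],
  ],
)

```text
clock: 4.65
eef_pos: [478.8, 189.3, 41.0]
tool_rot: [-3.142, 0.001, 1.362]
force: [-0.3, -1.0, 0.0]
width: 85.5
```

>>> move_arm(
  moves=[
    [[0, 0, 0, 0, 0, 0], [0, 0, 0, 0, 0, 0], [0, 0, 0, 0, 0, 0], [0, 0, 0, 0, 0, 0], [0, 0, 0, 0, 0, 0], [0, 0, 0, 0, 0, 0]],
  ],
  jaw=0,
)

```text
clock: 5.4
eef_pos: [478.9, 190.2, 41.4]
tool_rot: [3.141, 0.0, 1.364]
force: [0.6, -1.7, 5.4]
width: 15.2
```

```bash
python3 - <<'E'
from h import *
commit([0.0006,0,0.139,0,0,0])
Rf,c=mkport([546.2,-230.6,-.338,.447]); print(c)
G=toolR(Rm([0,0,-.207])); p0,R0=loadc()
H=c+Rf[:,2]*(16.4+60); print(H)
path([(p0+[0,0,30],R0,2),(p0+[0,0,150],R0,3),([505,0,240],R0,4),(H,toolR(Rf),6),(H,toolR(Rf),2)])
E
```

```text
cmd now [478.6 190.3  41. ] [3.142 0.    1.364]
[ 525.80976322 -223.43307225  133.08739725]
[ 494.65348143 -212.48200664  201.98094025]
[[-0.0,-0.0,-0.015,0.0,0.0,0.0],[-0.0,-0.0,-0.03,0.0,0.0,0.0],[-0.0,-0.0,-0.07,0.0,0.0,0.0],[-0.0,-0.0,-0.11,0.0,0.0,0.0],[-0.0,-0.0,-0.15,0.0,0.0,0.0],[-0.0452,0.0162,-0.1622,0.0,0.0,0.0],[-0.0904,0.0324,-0.1745,0.0,0.0,0.0],[-0.1356,0.0487,-0.1867,0.0,0.0,0.0],[-0.1808,0.0649,-0.199,0.0,0.0,0.0],[-0.2159,0.0705,-0.1927,-0.0744,-0.0049,0.0215],[-0.2509,0.076,-0.1863,-0.1488,-0.0098,0.043],[-0.2859,0.0816,-0.18,-0.2232,-0.0147,0.0645],[-0.3209,0.0872,-0.1736,-0.2976,-0.0195,0.086],[-0.3559,0.0928,-0.1673,-0.372,-0.0244,0.1075],[-0.3909,0.0984,-0.161,-0.4464,-0.0293,0.129],[-0.3909,0.0984,-0.161,-0.4464,-0.0293,0.129],[-0.3909,0.0984,-0.161,-0.4464,-0.0293,0.129]]
```

>>> move_arm(
  moves=[
    [[0, 0, -0.015, 0, 0, 0], [0, 0, -0.03, 0, 0, 0], [0, 0, -0.07, 0, 0, 0], [0, 0, -0.11, 0, 0, 0], [0, 0, -0.15, 0, 0, 0], [-0.045, 0.016, -0.162, 0, 0, 0], [-0.09, 0.032, -0.175, 0, 0, 0], [-0.136, 0.049, -0.187, 0, 0, 0], [-0.181, 0.065, -0.199, 0, 0, 0], [-0.216, 0.0705, -0.193, -0.074, -0.005, 0.0215], [-0.251, 0.076, -0.186, -0.149, -0.01, 0.043], [-0.286, 0.082, -0.18, -0.223, -0.015, 0.0645], [-0.321, 0.087, -0.174, -0.298, -0.02, 0.086], [-0.356, 0.093, -0.167, -0.372, -0.024, 0.1075], [-0.391, 0.0984, -0.161, -0.4464, -0.0293, 0.129], [-0.391, 0.0984, -0.161, -0.4464, -0.0293, 0.129], [-0.391, 0.0984, -0.161, -0.4464, -0.0293, 0.129]],
  ],
)

```text
clock: 7.52
eef_pos: [493.5, -213.7, 202.1]
tool_rot: [2.695, 0.001, 1.231]
force: [0.6, -0.6, -1.1]
width: 15.0
```

```bash
python3 - <<'E'
from h import *
import pickle
commit([-0.391,0.0984,-0.161,-0.4464,-0.0293,0.129])
D={n:grab(n,4) for n in('scene','top')}; D['st']=ctrl.read_state()
pickle.dump(D,open('d1.pkl','wb')); print(D['st'])
def c(im,x,y,w,h,k): return cv2.resize(im[y:y+h,x:x+w].astype(np.uint8),None,fx=k,fy=k,interpolation=cv2.INTER_CUBIC)
cv2.imwrite('pics/c1.png',np.hstack([c(D['top'][0],365,120,120,140,3.2),c(D['scene'][0],130,180,120,140,3.2)]))
E
```

```text
cmd now [ 494.7 -212.6  202. ] [ 2.695 -0.     1.233]
{'clock': 7.925, 'qpos': array([ 0.7689523 ,  0.42179113, -0.55014499,  2.26332228,  1.34152387,
        0.23427509,  0.25971344]), 'qd': array([ 0.00374444,  0.0024692 ,  0.00093484,  0.00298694,  0.00819754,
       -0.00315067, -0.00524972]), 'tau': array([ 1.36129590e-02, -3.66563308e+01, -3.85616809e+00, -1.34907255e+01,
        4.84785419e-01, -5.67088444e-01,  1.13744906e-02]), 'eef_pos': array([ 495.09057277, -212.10325815,  202.28832917]), 'tool_rot': array([ 2.69412182e+00, -1.71422450e-05,  1.23356195e+00]), 'force': array([ 0.40868995,  0.44525683, -2.00745747]), 'torque': array([0.18178483, 0.58147922, 0.00551626]), 'width': 15.279166650200919}
```

View pics/c1.png

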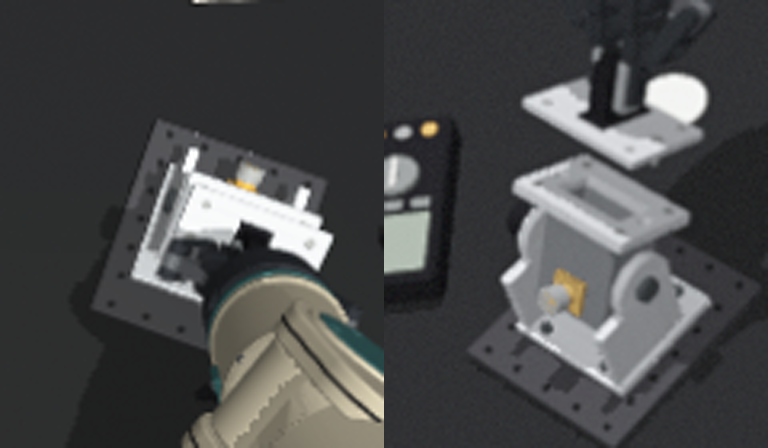

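```bash
cat > f2.py <<'E'
from h import *
import pickle,sys
D0=pickle.load(open('d0.pkl','rb'));D=pickle.load(open(sys.argv[1],'rb')); s,t=D['scene'],D['top'];st=D['st']
Rt=Rm(st['tool_rot']);pt=np.array(st['eef_pos'])
F=np.c_[[0,1,0],[1,0,0],[0,0,-1.]]  # plate in tool: plate x=tool y, y=tool x, z=-tool z
Rp0=Rt@F
def mk(p): # offset of plate in plate axes rel to nominal, rotvec
    return Rp0@R.from_rotvec(p[3:]).as_matrix(), pt+Rp0@(np.array([0,0,-16.4])+p[:3])
pri=np.array([3,3,1.5,.03,.03,.03])
for nm,v in(('both',[s,t]),('scene',[s]),('top',[t])):
    p=fitb(v,mk,np.zeros(6),[SP]*len(v),x_scale=pri,prior=pri,wins=(5,4,3,2,2)); print('PLATE',nm,np.round(p,3),np.round(mk(p)[1],1))
    if nm=='both': pp=p
# port: scene now + top at start
q0=[546.2,-230.6,-.338,.447]
for nm,v,S in(('both',[s,D0['top']],[SF+SM]*2),('sceneNow',[s],[SF+SM])):
    q=fitb(v,mkport,q0,S,x_scale=[10,10,.1,.1]); print('PORT',nm,np.round(q,4),np.round(mkport(q)[1],1))
    if nm=='both':qq=q
Tp,Tf=mk(pp),mkport(qq)
def report(Tp,Tf):
    M=Tf[0].T@Tp[0]; print('plate in face',np.round(Tf[0].T@(Tp[1]-Tf[1]),2),'pin',np.round(Tf[0].T@(Tp[1]+Tp[0]@[0,39.5,-14]-Tf[1]),2),'rot',np.round(R.from_matrix(M).as_rotvec(),3))
report(Tp,Tf); report(mk(np.zeros(6)),Tf)
a=np.hstack([draw(*t,Tp,SP,None,(365,120,120,140),3.2,[(0,39.5,6)]),draw(*s,Tp,SP,None,(130,180,120,140),3.2,[(0,39.5,-14),(0,39.5,6)])])
b=np.hstack([draw(*D0['top'],Tf,SF+SM,None,(365,120,120,140),3.2,[(0,39.5,0),(0,-39.5,0)]),draw(*s,Tf,SF+SM,None,(130,180,120,140),3.2,[(0,39.5,0),(0,-39.5,0)])])
cv2.imwrite(sys.argv[2]+'a.png',a);cv2.imwrite(sys.argv[2]+'b.png',b)
E
python3 f2.py d1.pkl pics/d1
```

```text
{0: (24, 0.08), 1: (23, -0.02), 2: (3, 0.12), 3: (12, -0.32)}
   {0: (23, -0.04), 1: (13, 0.02), 3: (13, 0.08)}
  bias/shift [-0.01  0.    0.    0.    0.    0.  ]
PLATE both [ 9.248  1.046  0.106 -0.028 -0.043  0.012] [ 510.  -216.2  191.6]
   {0: (24, 0.02), 1: (24, -0.02), 2: (4, 0.35), 3: (5, -0.18)}
  bias/shift [-0.07  0.    0.  ]
PLATE scene [ 7.486  0.23  -0.552 -0.03  -0.028  0.024] [ 508.5 -216.5  190.2]Traceback (most recent call last):
  File "f2.py", line 11, in <module>
    p=fitb(v,mk,np.zeros(6),[SP]*len(v),x_scale=pri,prior=pri,wins=(5,4,3,2,2)); print('PLATE',nm,np.round(p,3),np.round(mk(p)[1],1))
  File "h.py", line 110, in fitb
    p=least_squares(f,p,loss='soft_l1',f_scale=0.3,x_scale=xs).x
      ~~~~~~~~~~~~~^^^^^^^^^^^^^^^^^^^^^^^^^^^^^^^^^^^^^^^^^^^
    return func(*args, **kwargs)
    vector_fun = VectorFunction(
        fun_wrapped,
    ...<6 lines>...
        workers=workers
    )
    self._update_fun()
    ~~~~~~~~~~~~~~~~^^
    self.f = self.fun_wrapped(xp_copy(self.x))
             ~~~~~~~~~~~~~~~~^^^^^^^^^^^^^^^^^
    return np.atleast_1d(self.fun(x))
                         ~~~~~~~~^^^
    return self.f(x, *self.args, **self.kwargs)
           ~~~~~~^^^^^^^^^^^^^^^^^^^^^^^^^^^^^^
  File "h.py", line 103, in f
    e=((proj(c,P@T[0].T+T[1])+(q[n+nv+2*i:n+nv+2*i+2] if shift else 0)-U)*N).sum(1)+q[n+i]*pol
               ~^~~~~~~
ValueError: matmul: Input operand 1 has a mismatch in its core dimension 0, with gufunc signature (n?,k),(k,m?)->(n?,m?) (size 3 is different from 0)
```

```bash
sleep 1; ls pics
```

```text
a1.png
a2.png
b1.png
b2.png
c1.png
scene0.png
top0.png
```

```bash
cat > f3.py <<'E'
import sys
src=open('f2.py').read().split('# port:')[0].split("for nm,v in(('both'")[0]
exec(src)
a=lambda p:np.hstack([draw(*t,mk(p),SP,None,(385,150,90,80),4.4,[(0,39.5,6)]),draw(*s,mk(p),SP,None,(145,180,90,80),4.4,[(0,39.5,-14),(0,39.5,6)])])
cv2.imwrite('pics/e1.png',np.vstack([a(np.zeros(6)),a([9.2,1,.1,-.028,-.043,.012])])[:, :800])
E
python3 f3.py d1.pkl x
```

```text
(no output)
```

View pics/e1.png

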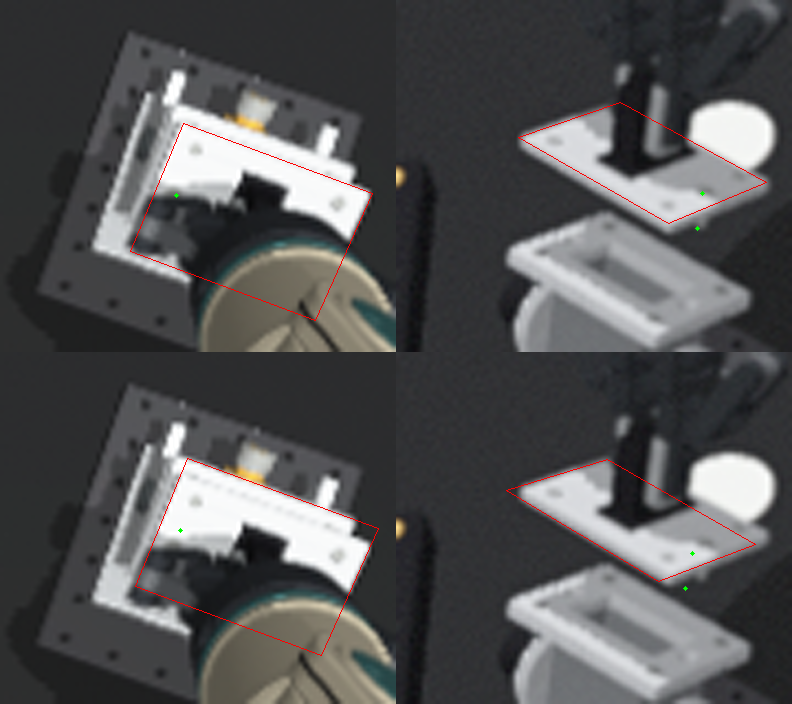

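```bash
sed -i "s/for nm,v in(('both',\[s,t\]),('scene',\[s\]),('top',\[t\])):/for nm,v,SS in(('both',[s,t],[SP,[SP[1],SP[3]]]),('scene',[s],[SP])):/; s/\[SP\]\*len(v),x_scale=pri,prior=pri,wins=(5,4,3,2,2)/SS,x_scale=pri,prior=pri*.3,wins=(1.5,1.5,1.5,1.5)/" f2.py; python3 f2.py d1.pkl pics/d1
```

```text
{1: (24, -0.02), 3: (10, 0.04)}
   {0: (10, 0.07), 1: (13, -0.05)}
  bias/shift [0.39 0.08 0.   0.   0.   0.  ]
PLATE both [-0.     0.875  0.041 -0.    -0.001  0.   ] [ 502.1 -213.6  187.5]
   {1: (24, 0.03), 3: (11, -0.05)}
  bias/shift [0.36 0.   0.  ]
PLATE scene [-0.     0.47  -0.081 -0.    -0.    -0.   ] [ 502.  -214.   187.4]
   {1: (25, 0.16), 2: (22, -0.73), 3: (9, -0.54), 4: (22, -3.1), 5: (8, 0.18), 6: (24, 0.26), 7: (16, -0.78)}
   {0: (24, 0.05), 1: (25, -0.3), 3: (24, 0.02), 4: (25, 0.22), 5: (25, -0.15), 6: (25, -0.18), 7: (25, -0.07)}
  bias/shift [1.32 0.16 0.   0.   0.   0.  ]
PORT both [ 5.504652e+02 -2.321105e+02 -3.346000e-01  5.249000e-01] [ 526.8 -223.9  131.3]
   {0: (20, 0.49), 1: (25, -0.16), 2: (24, -0.35), 3: (22, -0.1), 4: (21, -2.17), 5: (9, 0.03), 6: (23, 0.17), 7: (14, -0.08)}
  bias/shift [1.28 0.   0.  ]
PORT sceneNow [ 5.499516e+02 -2.301420e+02 -3.576000e-01  4.539000e-01] [ 529.4 -222.5  132.9]
plate in face [ 5.06  1.57 62.09] pin [ 4.06 41.05 48.08] rot [-0.001  0.077 -0.002]
plate in face [ 5.05  0.69 62.05] pin [ 4.06 40.18 48.05] rot [-0.001  0.077 -0.002]
```

```bash
python3 -c "
import cv2,numpy as np
print(cv2.imread('pics/d1a.png').shape)"
```

```text
(448, 768, 3)
```

View pics/d1a.png

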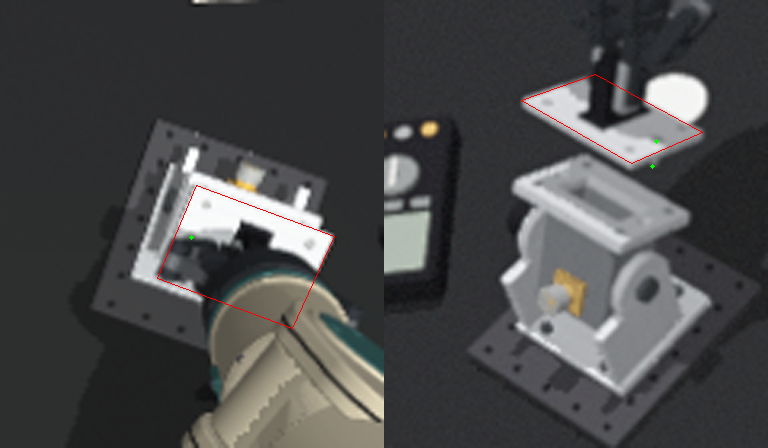

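View pics/d1b.png

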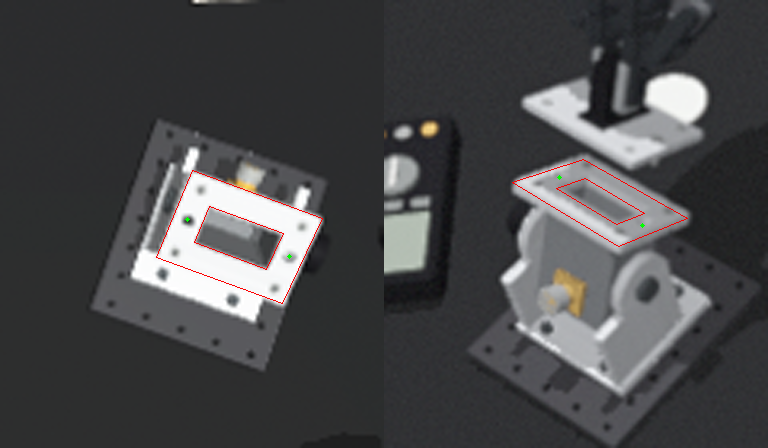

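```bash
cat > f4.py <<'E'
from h import *
import pickle,sys
D0=pickle.load(open('d0.pkl','rb')); s0,t0=D0['scene'],D0['top']
q0=[546.2,-230.6,-.338,.447]
pick=lambda L:[(SF+SM)[i] for i in L]
for Ls,Lt in (([1,2,3,4,5],[0,1,3,4,5,6,7]),([1,2,3],[0,1,3]),([1,2,3,4,5],[0,1,3]),([4,5,6,7],[4,5,6,7])):
    q=fitb([s0,t0],mkport,q0,[pick(Ls),pick(Lt)],x_scale=[10,10,.1,.1],wins=(2,2,1.5,1.5)); print('PORT',Ls,Lt,np.round(q,4),np.round(mkport(q)[1],1))
D=pickle.load(open('d1.pkl','rb')); s,t=D['scene'],D['top'];st=D['st']
Rt=Rm(st['tool_rot']);pt=np.array(st['eef_pos'])
F=np.c_[[0,1,0],[1,0,0],[0,0,-1.]]; Rp0=Rt@F
def mk(p): return Rp0@R.from_rotvec(p[3:]).as_matrix(), pt+Rp0@(np.array([0,0,-16.4])+p[:3])
B=segs(35,50,0.)
pri=np.array([3,3,1.5,.03,.03,.03])
for SS in ([SP,[SP[1],SP[3]]],[[SP[1],SP[2],SP[0],B[0],B[3]],[SP[1]]]):
    p=fitb([s,t],mk,np.zeros(6),SS,x_scale=pri,prior=pri,wins=(1.5,1.5,1.5,1.5),minc=6); print('PLATE',np.round(p,3),np.round(mk(p)[1],1))
E
python3 f4.py
```

```text
{0: (25, -0.01), 1: (25, -0.03), 2: (25, 0.24), 3: (25, 0.17), 4: (23, -0.02)}
   {0: (24, 0.0), 1: (25, -0.07), 2: (25, -0.04), 3: (25, -0.04), 4: (25, -0.04), 5: (25, 0.19), 6: (25, -0.23)}
  bias/shift [0.48 0.21 0.   0.   0.   0.  ]
PORT [1, 2, 3, 4, 5] [0, 1, 3, 4, 5, 6, 7] [ 5.462975e+02 -2.306287e+02 -3.336000e-01  4.526000e-01] [ 525.6 -223.5  133. ]
   {0: (25, -0.04), 1: (25, -0.04), 2: (25, 0.08)}
   {0: (24, -0.06), 1: (25, 0.06), 2: (23, -0.02)}
  bias/shift [0.37 0.29 0.   0.   0.   0.  ]
PORT [1, 2, 3] [0, 1, 3] [ 5.460357e+02 -2.306903e+02 -3.356000e-01  4.547000e-01] [ 525.3 -223.5  132.9]
   {0: (25, -0.02), 1: (25, -0.04), 2: (25, 0.14), 3: (25, 0.03), 4: (23, 0.03)}
   {0: (24, -0.1), 1: (25, 0.09), 2: (24, -0.01)}
  bias/shift [0.45 0.34 0.   0.   0.   0.  ]
PORT [1, 2, 3, 4, 5] [0, 1, 3] [ 5.462559e+02 -2.306588e+02 -3.316000e-01  4.614000e-01] [ 525.2 -223.4  132.8]
   {0: (25, 0.29), 1: (23, -0.14), 3: (24, -0.14)}
   {0: (25, -0.03), 1: (25, -0.09), 2: (25, 0.22), 3: (25, -0.08)}
  bias/shift [0.4  0.16 0.   0.   0.   0.  ]
PORT [4, 5, 6, 7] [4, 5, 6, 7] [ 5.474592e+02 -2.311126e+02 -3.435000e-01  4.778000e-01] [ 525.8 -223.4  132.4]
   {1: (24, -0.0), 3: (10, 0.01)}
   {0: (10, 0.02), 1: (13, -0.0)}
  bias/shift [0.39 0.07 0.   0.   0.   0.  ]
PLATE [-0.003  1.001  0.159 -0.    -0.005  0.   ] [ 502.1 -213.5  187.6]
   {0: (24, -0.01), 3: (25, 0.01), 4: (13, 0.0)}
   {0: (11, 0.02)}
  bias/shift [ 0.05 -0.47  0.    0.    0.    0.  ]
PLATE [-0.872  0.092  0.219 -0.004 -0.007 -0.003] [ 501.  -214.1  187.3]
```

```bash
cat > tgt.py <<'E'
from h import *
def tgt(h,dx=0,dy=0,tilt=.455,yaw=-.335,px=-.4,py=.5,c=(525.5,-223.45,132.95)):
    Rf=Rm([0,0,yaw])@Rm([0,-tilt,0]); return np.array(c)+Rf@np.array([dx-px,dy-py,16.4+h]),toolR(Rf)
def stt():
    s=ctrl.read_state(); print(s['clock'],np.round(s['eef_pos'],1),'q',np.round(s['qpos'],3),'F',np.round(s['force'],1),'T',np.round(s['torque'],2),'w',round(s['width'],1))
E
python3 - <<'E'
from tgt import *
stt(); path([(*tgt(18),6),(*tgt(18),2)])
E
```

```text
7.925 [ 495.1 -212.1  202.3] q [ 0.769  0.422 -0.55   2.263  1.342  0.234  0.26 ] F [ 0.4  0.4 -2. ] T [0.18 0.58 0.01] w 15.3
[[-0.0001,-0.0,0.007,-0.0013,0.0002,-0.0004],[-0.0002,-0.0001,0.014,-0.0027,0.0004,-0.0009],[-0.0003,-0.0001,0.021,-0.004,0.0006,-0.0013],[-0.0004,-0.0002,0.028,-0.0053,0.0009,-0.0018],[-0.0005,-0.0002,0.035,-0.0066,0.0011,-0.0022],[-0.0006,-0.0002,0.042,-0.008,0.0013,-0.0027],[-0.0006,-0.0002,0.042,-0.008,0.0013,-0.0027],[-0.0006,-0.0002,0.042,-0.008,0.0013,-0.0027]]
```

>>> move_arm(
  moves=[
    [[0, 0, 0.007, -0.001, 0, 0], [0, 0, 0.014, -0.003, 0, -0.001], [0, 0, 0.021, -0.004, 0.001, -0.001], [0, 0, 0.028, -0.005, 0.001, -0.002], [-0.0005, 0, 0.035, -0.007, 0.001, -0.002], [-0.0006, -0.0002, 0.042, -0.008, 0.001, -0.003], [-0.0006, -0.0002, 0.042, -0.008, 0.001, -0.003], [-0.0006, -0.0002, 0.042, -0.008, 0.001, -0.003]],
  ],
)

```text
clock: 8.93
eef_pos: [511.5, -218.9, 164.2]
tool_rot: [2.686, 0.0, 1.236]
force: [0.1, -0.1, -0.9]
width: 15.4
```

```bash
python3 - <<'E'
from tgt import *
import pickle
commit([-0.0006,-0.0002,0.042,-0.008,0.001,-0.003])
D={n:grab(n,4) for n in('scene','top')}; D['st']=ctrl.read_state(); stt()
pickle.dump(D,open('d2.pkl','wb'))
s=D['scene']; st=D['st']; Rt=Rm(st['tool_rot'])
Rp=Rt@np.c_[[0,1,0],[1,0,0],[0,0,-1.]]
Tp=(Rp,np.array(st['eef_pos'])+Rp@[-.4,.5,-16.4])
Tf=mkport([546.2,-230.65,-.335,.455])
h=[(0,39.5,0),(0,-39.5,0)]
a=draw(*s,Tp,[],None,(150,195,80,80),5,[]);b=draw(*s,Tp,SP,None,(150,195,80,80),5,[(0,39.5,-14),(0,39.5,6)])
cv2.imwrite('pics/g1.png',np.hstack([a,b]))
E
```

```text
cmd now [ 511.4 -219.1  164.1] [2.687 0.    1.236]
9.325 [ 511.4 -219.2  164.2] q [ 0.768  0.53  -0.569  2.265  1.761  0.284 -0.137] F [-0.4 -0.3 -1.5] T [ 0.16  0.52 -0.06] w 15.2
```

View pics/g1.png

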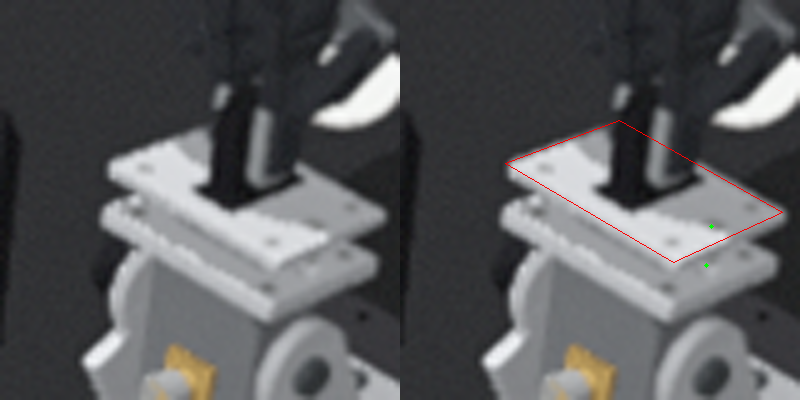

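>>> move_arm(
  moves=[
    [[0, 0, 0.003, 0, 0, 0], [0, 0, 0.005, 0, 0, 0], [0, 0, 0.007, 0, 0, 0], [0, 0, 0.009, 0, 0, 0], [0, 0, 0.009, 0, 0, 0]],
  ],
)

```text
clock: 9.95
eef_pos: [515.2, -220.4, 155.8]
tool_rot: [2.687, 0.0, 1.236]
force: [-0.0, 0.1, -1.1]
width: 15.1
```

```bash
python3 - <<'E'
from tgt import *
commit([0,0,.009,0,0,0])
s=grab('scene',2); stt()
cv2.imwrite('pics/g2.png',draw(*s,mkplate([0,0,0]),[],None,(150,195,80,80),7))
E
```

```text
cmd now [ 515.2 -220.4  156. ] [2.687 0.    1.236]
10.05 [ 515.2 -220.4  155.9] q [ 0.777  0.556 -0.587  2.261  1.806  0.307 -0.176] F [ 0.6  0.6 -1.3] T [ 0.22  0.53 -0.02] w 15.1
```

View pics/g2.png

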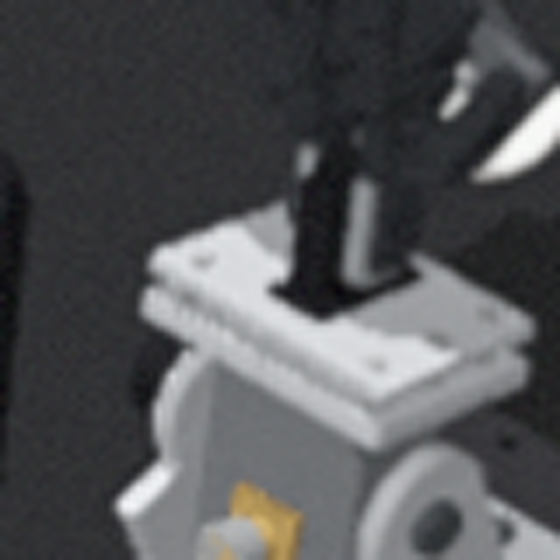

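The plate sits parallel above the flange with an even gap, corners at (150,260) and (535,325) in the zoom. There is no contact force with the tip about 5 mm deep, so the pin is in the hole. I continue down.

>>> move_arm(
  moves=[
    [[0, 0, 0.002, 0, 0, 0], [0, 0, 0.004, 0, 0, 0], [0, 0, 0.006, 0, 0, 0], [0, 0, 0.006, 0, 0, 0]],
  ],
)

```text
clock: 10.55
eef_pos: [517.6, -221.3, 150.4]
tool_rot: [2.687, 0.0, 1.236]
force: [0.2, 0.0, -2.0]
width: 15.3
```

>>> move_arm(
  moves=[
    [[0, 0, 0.0005, 0, 0, 0], [0, 0, 0.001, 0, 0, 0], [0, 0, 0.0015, 0, 0, 0], [0, 0, 0.0015, 0, 0, 0]],
  ],
)

```text
clock: 11.05
eef_pos: [518.3, -221.5, 149.2]
tool_rot: [2.686, 0.0, 1.236]
force: [-0.5, -0.3, -1.3]
width: 15.2
```

```bash
python3 - <<'E'
from tgt import *
commit([0,0,.006,0,0,0]);commit([0,0,.0015,0,0,0]); stt()
E
```

```text
cmd now [ 517.7 -221.3  150.6] [2.687 0.    1.236]
cmd now [ 518.3 -221.5  149.2] [2.687 0.    1.236]
11.05 [ 518.3 -221.5  149.2] q [ 0.784  0.578 -0.601  2.258  1.839  0.325 -0.204] F [-0.5 -0.3 -1.3] T [0.18 0.62 0.02] w 15.2
```

>>> move_arm(
  moves=[
    [[0, 0, 0.0005, 0, 0, 0], [0, 0, 0.001, 0, 0, 0], [0, 0, 0.001, 0, 0, 0]],
  ],
)

```text
clock: 11.42
eef_pos: [518.6, -221.6, 148.5]
tool_rot: [2.686, 0.001, 1.236]
force: [-3.4, 0.3, 2.2]
width: 14.9
```

>>> move_arm(
  moves=[
    [[0, 0, 0.0005, 0, 0, 0], [0, 0, 0.0005, 0, 0, 0], [0, 0, 0.0005, 0, 0, 0]],
  ],
)

```text
clock: 11.8
eef_pos: [518.6, -221.6, 148.4]
tool_rot: [2.686, 0.001, 1.236]
force: [-7.3, 0.8, 8.5]
width: 15.5
```

```bash
python3 - <<'E'
from tgt import *
commit([0,0,.001,0,0,0]);commit([0,0,.0005,0,0,0]); stt()
E
```

```text
cmd now [ 518.7 -221.6  148.3] [2.687 0.    1.236]
cmd now [ 518.9 -221.7  147.9] [2.687 0.    1.236]
11.8 [ 518.6 -221.6  148.4] q [ 0.785  0.581 -0.604  2.259  1.844  0.329 -0.209] F [-7.3  0.8  8.5] T [ 0.25  0.55 -0.  ] w 15.5
```

>>> move_arm(
  moves=[
    [[0, 0, 0, -0.005, 0, 0], [0, 0, 0, -0.01, 0, 0], [0, 0, 0, -0.01, 0, 0]],
  ],
)

```text
clock: 12.18
eef_pos: [518.6, -221.6, 148.0]
tool_rot: [2.677, 0.001, 1.236]
force: [-5.8, 0.7, 6.1]
width: 15.2
```

```bash
python3 - <<'E'
from tgt import *
commit([0,0,0,-.01,0,0]); stt(); print(ctrl.read_state()['tool_rot'])
E
```

```text
cmd now [ 518.9 -221.7  147.9] [2.677 0.    1.236]
12.175 [ 518.6 -221.6  148. ] q [ 0.802  0.588 -0.629  2.267  1.886  0.349 -0.248] F [-5.8  0.7  6.1] T [0.21 0.62 0.02] w 15.2
[2.67654672e+00 5.38733029e-04 1.23600665e+00]
```

>>> move_arm(
  moves=[
    [[0, 0, 0, 0.008, 0, 0], [0, 0, 0, 0.015, 0, 0], [0, 0, 0, 0.02, 0, 0], [0, 0, 0, 0.02, 0, 0]],
  ],
)

```text
clock: 12.68
eef_pos: [518.6, -221.6, 148.7]
tool_rot: [2.696, 0.001, 1.236]
force: [-8.8, 2.3, 12.2]
width: 15.2
```

```bash
python3 - <<'E'
from tgt import *
commit([0,0,0,.02,0,0]); stt(); print(ctrl.read_state()['tool_rot'])
E
```

```text
cmd now [ 518.9 -221.7  147.9] [2.697 0.    1.236]
12.675 [ 518.6 -221.6  148.7] q [ 0.772  0.575 -0.586  2.25   1.794  0.314 -0.161] F [-8.8  2.3 12.2] T [ 0.2   0.58 -0.06] w 15.2
[2.69576518e+00 1.13258763e-03 1.23604564e+00]
```

>>> move_arm(
  moves=[
    [[0, 0, 0, -0.01, 0, 0], [0, 0, 0, -0.02, 0, 0], [0, 0, 0, -0.03, 0, 0], [0, 0, 0, -0.03, 0, 0]],
  ],
)

```text
clock: 13.18
eef_pos: [518.5, -221.6, 147.8]
tool_rot: [2.667, 0.0, 1.236]
force: [-4.5, 1.1, 4.0]
width: 15.3
```

```bash
python3 - <<'E'
from tgt import *
commit([0,0,0,-.03,0,0]); stt(); print(ctrl.read_state()['tool_rot'])
E
```

```text
cmd now [ 518.9 -221.7  147.9] [2.667 0.    1.236]
13.175 [ 518.5 -221.6  147.8] q [ 0.821  0.597 -0.657  2.275  1.921  0.371 -0.28 ] F [-4.5  1.1  4. ] T [0.28 0.7  0.02] w 15.3
[2.66710180e+00 1.69035668e-04 1.23599943e+00]
```

>>> move_arm(
  moves=[
    [[0, 0, 0.0003, -0.005, 0, 0], [0, 0, 0.0005, -0.01, 0, 0], [0, 0, 0.0005, -0.01, 0, 0]],
  ],
)

```text
clock: 13.55
eef_pos: [518.5, -221.7, 147.5]
tool_rot: [2.657, 0.001, 1.236]
force: [-6.8, 0.3, 7.1]
width: 15.0
```

```bash
python3 - <<'E'
from tgt import *
commit([0,0,.0005,-.01,0,0]); stt(); print(ctrl.read_state()['tool_rot'])
E
```

```text
cmd now [ 519.1 -221.8  147.4] [2.657 0.    1.236]
13.55 [ 518.5 -221.7  147.5] q [ 0.835  0.604 -0.679  2.284  1.957  0.392 -0.313] F [-6.8  0.3  7.1] T [0.35 0.91 0.01] w 15.0
[2.65715651e+00 5.42757712e-04 1.23578346e+00]
```

>>> move_arm(
  moves=[
    [[0, 0, 0.0002, -0.005, 0, 0], [0, 0, 0.0003, -0.01, 0, 0], [0, 0, 0.0003, -0.01, 0, 0]],
  ],
)

```text
clock: 13.92
eef_pos: [518.6, -221.7, 147.6]
tool_rot: [2.647, 0.001, 1.236]
force: [-8.7, 2.1, 11.8]
width: 15.0
```

```bash
python3 - <<'E'
from tgt import *
import pickle
commit([0,0,.0003,-.01,0,0]); 
D={n:grab(n,3) for n in('scene','top')}; D['st']=ctrl.read_state();pickle.dump(D,open('d3.pkl','wb')); stt()
cv2.imwrite('pics/g3.png',draw(*D['scene'],mkplate([0,0,0]),[],None,(150,195,80,80),7))
E
```

```text
cmd now [ 519.2 -221.8  147.2] [2.647 0.    1.236]
14.225 [ 518.6 -221.6  147.6] q [ 0.848  0.611 -0.7    2.293  1.99   0.412 -0.343] F [-7.9  0.5 12.5] T [ 0.36  1.39 -0.03] w 15.2
```

View pics/g3.png

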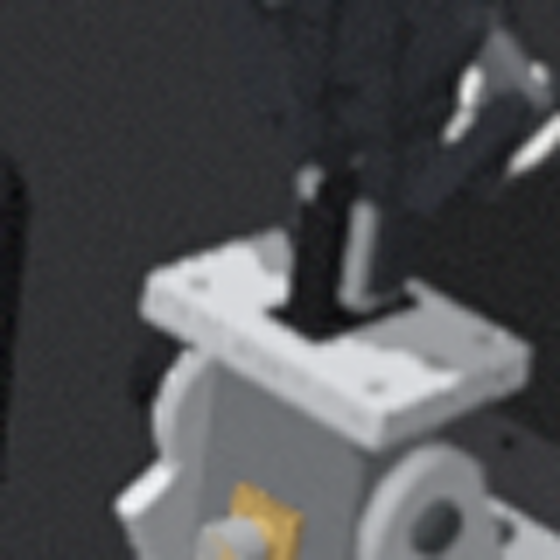

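>>> move_arm(
  moves=[
    [[0, 0, 0, 0.005, 0, 0], [0, 0, 0, 0.008, 0, 0], [0, 0, 0, 0.008, 0, 0], [0, 0, 0, 0.008, 0, 0]],
  ],
)

```text
clock: 14.72
eef_pos: [518.6, -221.7, 147.5]
tool_rot: [2.655, 0.001, 1.236]
force: [-8.8, 0.8, 10.5]
width: 15.6
```

```bash
python3 - <<'E'
from tgt import *
commit([0,0,0,.008,0,0]); stt(); print(ctrl.read_state()['tool_rot'])
E
```

```text
cmd now [ 519.2 -221.8  147.2] [2.655 0.    1.236]
14.725 [ 518.6 -221.7  147.5] q [ 0.837  0.606 -0.683  2.286  1.965  0.396 -0.32 ] F [-8.8  0.8 10.5] T [ 0.39  1.08 -0.02] w 15.6
[2.65488661e+00 8.79047839e-04 1.23598372e+00]
```

```bash
python3 - <<'E'
from tgt import *
import pickle
D={n:grab(n,3) for n in('scene','top')}; st=ctrl.read_state(); stt()
D0=pickle.load(open('d0.pkl','rb'))
s,t=D['scene'],D['top']
Rp0=Rm(st['tool_rot'])@np.c_[[0,1,0],[1,0,0],[0,0,-1.]]; pt=np.array(st['eef_pos'])
for tl in(.455,.487):
    Rf,c=mkport([546.2,-230.65,-.335,tl]); print(tl,'plate(proprio) in face',np.round(Rf.T@(pt+Rp0@[-.4,.5,-16.4]-c),2),np.round(R.from_matrix(Rf.T@Rp0).as_rotvec(),3))
Tf=mkport([546.2,-230.65,-.335,.487]); Tp=(Rp0,pt+Rp0@[-.4,.5,-16.4])
a=np.hstack([draw(*t,Tp,SP,None,(385,150,80,80),4.9,[]),draw(*s,Tp,SP+segs(35,50,-8.),None,(150,195,80,80),4.9,[])])
cv2.imwrite('pics/g4.png',a)
d=np.abs(s[0]-D0['scene'][0]).mean(2)
full=np.hstack([cv2.resize(t[0].astype(np.uint8),(400,300)),cv2.resize(s[0].astype(np.uint8),(400,300))]);cv2.imwrite('pics/g5.png',full)
for n in('driver','dish','adapter','multimeter','caliper','disc','spanner','small_short','stand'):
    print(n,[np.round(d['uv'],0).tolist() for d in models.place_of('scene',n)][:2])
E
```

```text
15.025 [ 518.6 -221.7  147.5] q [ 0.837  0.606 -0.683  2.286  1.965  0.396 -0.32 ] F [-9.2  0.9 10.7] T [ 0.32  1.11 -0.01] w 15.5
0.455 plate(proprio) in face [ 0.23 -0.1  -0.23] [-0.001 -0.032  0.   ]
0.487 plate(proprio) in face [ 1.82 -0.1  -0.27] [-0.001  0.     0.001]
driver [[312.0, 252.0], [291.0, 296.0]]
dish [[279.0, 339.0]]
adapter [[293.0, 297.0], [191.0, 257.0]]
multimeter [[137.0, 249.0]]
caliper [[480.0, 316.0]]
disc [[437.0, 256.0], [220.0, 210.0]]
spanner [[436.0, 259.0]]
small_short [[363.0, 326.0]]
stand [[203.0, 281.0], [197.0, 242.0]]
```

View pics/g4.png

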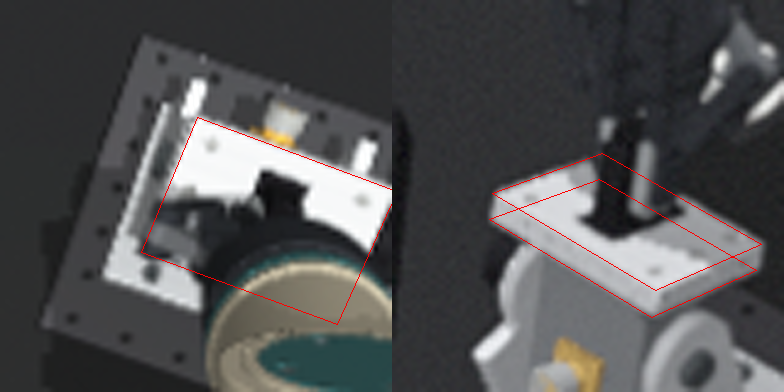

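View pics/g5.png

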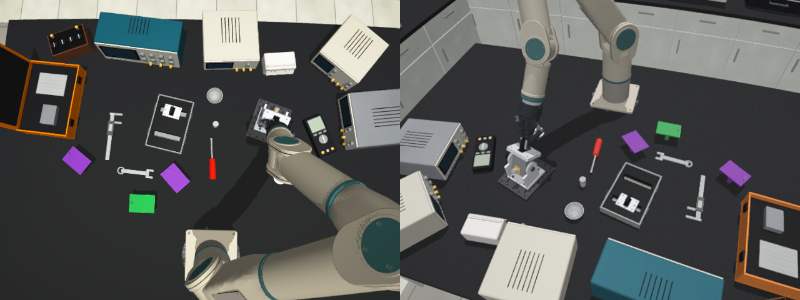

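```bash
python3 - <<'E'
from tgt import *
import pickle
A=pickle.load(open('d2.pkl','rb'))['scene'][0]; O=pickle.load(open('d0.pkl','rb'))['scene'][0]
B=grab('scene',3)[0]; stt()
cr=lambda i,x,y,w,h:i[y:y+h,x:x+w].mean(2).astype(np.float32)
for nm,b in(('conn',(175,258,25,22)),('body',(172,250,32,30)),('frontlow',(175,246,26,16)),('rightcorner',(205,245,24,14)),('stand',(160,285,60,30))):
    x,y,w,h=b
    for k,I in(('d0',O),('d2',A)):
        M=np.eye(2,3,dtype=np.float32)
        try: cc,M=cv2.findTransformECC(cr(I,*b),cr(B,*b),M,cv2.MOTION_TRANSLATION,(3,200,1e-6),None,3); print(nm,k,round(cc,3),np.round(M[:,2],2))
        except Exception as e: print(nm,k,'fail')
cv2.imwrite('pics/g6.png',np.hstack([cv2.resize(i[215:295,150:230].astype(np.uint8),None,fx=4.9,fy=4.9,interpolation=cv2.INTER_CUBIC) for i in(O,B)]))
# expected px shift of points for +0.03 tilt
c=pickle.load(open('d0.pkl','rb'))['scene'][1]
for P in([0,0,0],[35,50,-8],[35,0,-8]):
    u=[]
    for tl in(.455,.487):
        M=Rm([0,0,-.335])@Rm([0,-tl,0]); u.append(proj(c,(np.array([546.2,-230.65,88])+M@(np.array(P)+[0,0,50]))[None])[0])
    print(P,np.round(u[1]-u[0],2))
E
```

```text
15.625 [ 518.6 -221.7  147.5] q [ 0.837  0.606 -0.683  2.286  1.965  0.396 -0.32 ] F [-8.4  1.4  9.9] T [0.37 1.07 0.02] w 15.2
conn d0 1.0 [ 0.03 -0.02]
conn d2 0.998 [ 0.02 -0.03]
body d0 0.993 [ 0.01 -0.02]
body d2 0.96 [ 0.03 -0.  ]
frontlow d0 0.974 [0.16 0.14]
frontlow d2 0.893 [-0.4  -0.58]
rightcorner d0 0.899 [ 0.67 -0.23]
rightcorner d2 0.906 [ 0.35 -0.43]
stand d0 0.999 [0.   0.02]
stand d2 1.0 [-0.02 -0.01]
[0, 0, 0] [ 0.5  -0.21]
[35, 50, -8] [ 0.5  -0.64]
[35, 0, -8] [ 0.5  -0.62]
```

View pics/g6.png

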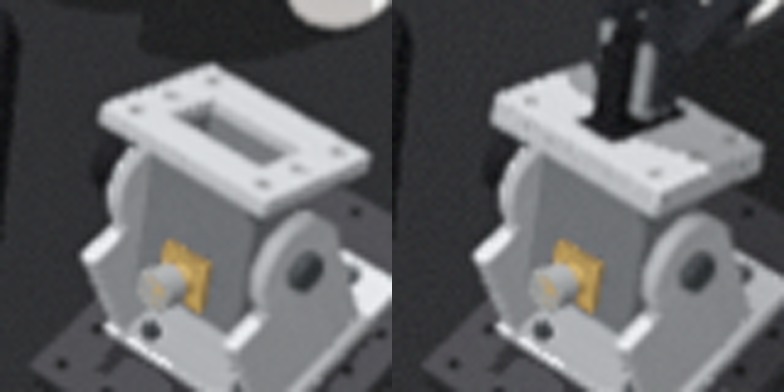

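```bash
python3 - <<'E'
from tgt import *
stt(); print(job.finish_job()); stt()
E
```

```text
15.625 [ 518.6 -221.7  147.5] q [ 0.837  0.606 -0.683  2.286  1.965  0.396 -0.32 ] F [-8.4  1.4  9.9] T [0.37 1.07 0.02] w 15.2
the job is handed in; nothing more can be done
None
the job is handed in; nothing more can be done
```

I took the larger plate from the tray by its grip and passed its pin into the flange's +y guide hole. I set the tilt by feel against the flange and handed the job in at about 15.6 s, still gripping and pressing. No verdict was reported.

**Last checks**
- **Push:** about 14 N along the flange normal, steady over the last second.
- **Grip:** finger opening 15 mm on the bar.
- **Seating:** the pictures show no gap between plate and flange and the edges in line. The force and torque sit between the two edge-contact readings, as expected for a flush face.
- **Port:** the connector and body of the port had not moved, within 0.03 px. The two flange-edge patches shifted by up to 0.7 px, but their match was poor because the plate now covers or shades them.
- **Other things:** the last pictures show all of them where they started. I did not measure each one.

**What disagreed**
- **Tilt:** the picture fits gave mostly 0.45 to 0.48 rad, while contact showed flush at about 0.487 rad. I went with contact.
- **Centring:** along the flange's x it works out at 0.2 mm for a tilt of 0.455 rad and 1.8 mm for 0.487 rad. Both are within the 4 mm allowed. Along y it is about 0.1 mm.
- **Joint 6:** on the way in, joint 6 came within 0.004 rad of its lower limit. At the end it stood clear of it, at 0.396 rad.

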